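Make up a fitting kit and book it out

ROBOT

A 6-joint arm with a two-finger parallel gripper is mounted at the origin on a cart in front of the work surface, level with it; the furniture and walls round the work are solid. World frame = base frame: x ahead of the robot, y to its left, z up, the work surface at z = 0. Lengths are in m, angles in rad, forces in N, time in s.
With the tool pointing down it reaches from about 0.425 to 0.95 m from the base axis. Payload 3.5 kg.
Tool frame: the origin (TCP) lies on the centre line of the jaws, within the pads' length; the fingertips stand 19 mm ahead of it and the grasp point (between the pads) is the TCP; z points along the fingers, y is the line along which they close (so a half turn about z gives the same grasp; the last joint's range is limited). The gripper opens to 85 mm and grips with 20 to 120 N. Pads are 22 mm wide; open, the fingers measure 114 mm over their backs; the gripper's body (76 mm by 85 mm) begins 54 mm behind the grasp point. The pads swing forward as they close: fully open they stand 13 mm farther back than shut.
Start: joints at [-1.439, 0.286, 1.577, -0, 1.279, -0.15], TCP at [0.188, -0.648, 0.229] pointing down, gripper open.
Joint ranges: [-2.77, 2.77], [-0.9, 2.22], [0.21, 2.48], [-1.53, 4.67], [0.24, 2.81], [-2.84, 2.84]. Speed limits (rad/s): [2.79, 2.79, 3.14, 3.14, 3.14, 3.14].

INTERFACE

Orientations are given as a unit quaternion [x, y, z, w].
In Python, from plant import ctrl, imaging gives the robot as it stands. The module is installed in compiled form; this text tells all that it offers.
- The arm moves only by the shell command python3 -m handwheel 'ROWS' [OPENING] [FORCE]. ROWS is JSON, one flat list of numbers, 6 for each row, row after row: the shift along the world's x, y, z in units of 150 mm (1.0 is 150 mm), then the turn, a rotation vector about the world's x, y, z in units of 90 degrees (1.0 is 90 degrees). In form: [tx, ty, tz, rx, ry, rz, tx, ty, tz, rx, ry, rz, ...]. A call has 1 to 5 rows; each row shifts and turns the commanded pose from where the row before left it; what a row does not reach is not made up. A row lasts 1/12 s, in which the tool goes at most 41.7 mm and 7.16 degrees, less where a joint would pass 70% of its speed; a pose out of reach is approached as far as the arm can. A call with a number of a shift or a turn outside -1 to 1 is refused whole. A call with a gripper value outside its range is refused whole. OPENING is the opening, from 0 (shut) to 1 (fully open), set as the call begins (- or left out, the last holds). The fingers move at their own pace and stop on an object; FORCE is the grip in N (left out, the last holds). Time passes only in rows, so rows that do not move let the fingers close. It gives the time, the measured TCP pose, the force, the opening and the grip force at its end, in the units of the state.
- ctrl.get_state(): the state, without advancing time (a new reading comes with each control period).
- imaging.read_camera(name): name is "side" or "top"; returns (picture, depth): 480x640x3 uint8, blue, green, red; 480x640 float32, m along the optical axis (not along the pixel's ray), 0 where there is no reading.
- imaging.get_calibration(name): a dict with "fovy" (degrees; the focal length in pixels is half the picture's height over the tangent of half this angle, whatever the lens; pixels are square), "cx", "cy" (the principal point, pixels), "R" (3x3) and "t" (3): a world point X has camera coordinates R X + t. Camera axes: x right, y down, z forward; pixel columns grow to the right and rows downward; lengths in m; the calibration is good to about 2 mm. A picture is of the moment at which its call begins. get_calibration takes no time and is no camera call.
- ctrl.sign_off(): hands the job in; it is judged then, once.
The state is a dict: "time": time; "qpos": joint angles; "dq": joint speeds; "joint_efforts": joint torques, N m; "eef_pos": TCP position; "tcp_rot": TCP orientation; "contact_force": force on the tool from outside, world axes, zero at the start; "wrist_torque": the same for the moment, N m; "opening": opening from 0.0 (shut) to 1.0 (fully open); "finger_force": force on a finger pad.
Only numpy, scipy, OpenCV 4.12 (cv2) and the standard library are available. Lean on these libraries where they do the work, as an engineer would, in place of code of your own. Each camera call takes 0.05 s, during which the arm holds its last target. There are 200 camera calls.

TASK

Make up the kit: put the copper tee, the long brass adapter and the short brass nipple from the white table top (not the fittings on the blue case) into the grey kit bin, in any order, side by side on its floor, with the tee and the adapter lying flat as they do now and the nipple standing upright. When all three are in and let go, book the kit out on the button box: press the yellow button fully down and let it up, then the green one. Do not press the red button, and leave the grey elbow, the yellow cutter and the other things on the table where they are.

Things in the scene. Friction and masses are not known exactly. Their poses are not given: they have to be found in the camera images.
- kit_bin: shallow open grey plastic kit bin, loose, 0.9 kg; 280 (its x) x 200 (its y) x 50 mm high, walls and floor 4 mm, inside 272 x 192 mm; an 8 mm lip outside the rim. Origin: centre of the underside, z up; inner floor at z = 4 mm.
- copper_tee: copper-coloured pipe tee lying on its side, 29 mm high, 0.12 kg. The run is 86 mm long along its y (spans x -5 to 24 mm); the branch, 20 mm wide, points to its -x and ends at x = -24 mm, so it is 48 mm across x at the middle. Origin: centre of the underside.
- adapter: long stepped brass pipe adapter lying down, 33 mm across its x, 124 mm long along its y, 33 mm high, 0.21 kg. Origin: centre of the underside.
- nipple: short brass pipe nipple, a round tube standing upright on its threaded end: 36 mm diameter, 50 mm high, 0.07 kg. Origin: centre of the underside, z along the tube.
- button_box: grey push-button box with a white top, fixed to the table; 190 (its x) x 80 (its y) x 39 mm high, three round spring buttons in a row along its x: green at x = -58 mm, red at 0, yellow at +58 mm. A cable gland on its -y side. Origin: centre of the underside.
- elbow: light grey plastic-looking elbow fitting, 60 x 43 x 41 mm; not part of the kit. Origin: centre of the underside.
- mini_cutter: small yellow tube cutter, 75 x 24 x 46 mm; bystander.
- yellow_button_top (a point): centre of the top face of the yellow push button (30 mm diameter), to be pressed first; moves down with it.
- yellow_button (a joint): travel of the yellow button: 0 m up, 0.006 m fully down (5 N); springs back.
- green_button_top (a point): centre of the top face of the green push button (30 mm diameter), to be pressed second; moves down with it.
- green_button (a joint): travel of the green button: 0 m up, 0.006 m fully down (5 N); springs back.
- red_button_top (a point): centre of the top face of the red push button (30 mm diameter), the middle one, not to be pressed; moves down with it.
- red_button (a joint): travel of the red button: 0 m up, 0.006 m fully down (5 N); springs back.
Mind the look-alikes: they are no part of the job. Leave any black or purple look-alike of the nipple alone.

How it is judged:
On the way, in this order (a step that is already met when the one before it is completed fails the run):
1. one of the three parts rests in the bin, let go (((x of copper_tee in the frame of kit_bin between -0.134 and 0.134 m and y of copper_tee in the frame of kit_bin between -0.094 and 0.094 m and z of copper_tee in the frame of kit_bin below 0.03 m and contact force between the fingers and copper_tee below 0.1 N and linear speed of copper_tee below 0.05 m/s) or (x of adapter in the frame of kit_bin between -0.134 and 0.134 m and y of adapter in the frame of kit_bin between -0.094 and 0.094 m and z of adapter in the frame of kit_bin below 0.03 m and contact force between the fingers and adapter below 0.1 N and linear speed of adapter below 0.05 m/s) or (x of nipple in the frame of kit_bin between -0.134 and 0.134 m and y of nipple in the frame of kit_bin between -0.094 and 0.094 m and z of nipple in the frame of kit_bin below 0.03 m and contact force between the fingers and nipple below 0.1 N and linear speed of nipple below 0.05 m/s and angle between nipple's own z axis and vertical below 0.2 rad))), for 0.2 s.
2. two of the three parts rest in the bin, let go ((((x of copper_tee in the frame of kit_bin between -0.134 and 0.134 m and y of copper_tee in the frame of kit_bin between -0.094 and 0.094 m and z of copper_tee in the frame of kit_bin below 0.03 m and contact force between the fingers and copper_tee below 0.1 N and linear speed of copper_tee below 0.05 m/s) and (x of adapter in the frame of kit_bin between -0.134 and 0.134 m and y of adapter in the frame of kit_bin between -0.094 and 0.094 m and z of adapter in the frame of kit_bin below 0.03 m and contact force between the fingers and adapter below 0.1 N and linear speed of adapter below 0.05 m/s)) or ((x of copper_tee in the frame of kit_bin between -0.134 and 0.134 m and y of copper_tee in the frame of kit_bin between -0.094 and 0.094 m and z of copper_tee in the frame of kit_bin below 0.03 m and contact force between the fingers and copper_tee below 0.1 N and linear speed of copper_tee below 0.05 m/s) and (x of nipple in the frame of kit_bin between -0.134 and 0.134 m and y of nipple in the frame of kit_bin between -0.094 and 0.094 m and z of nipple in the frame of kit_bin below 0.03 m and contact force between the fingers and nipple below 0.1 N and linear speed of nipple below 0.05 m/s and angle between nipple's own z axis and vertical below 0.2 rad)) or ((x of adapter in the frame of kit_bin between -0.134 and 0.134 m and y of adapter in the frame of kit_bin between -0.094 and 0.094 m and z of adapter in the frame of kit_bin below 0.03 m and contact force between the fingers and adapter below 0.1 N and linear speed of adapter below 0.05 m/s) and (x of nipple in the frame of kit_bin between -0.134 and 0.134 m and y of nipple in the frame of kit_bin between -0.094 and 0.094 m and z of nipple in the frame of kit_bin below 0.03 m and contact force between the fingers and nipple below 0.1 N and linear speed of nipple below 0.05 m/s and angle between nipple's own z axis and vertical below 0.2 rad)))), for 0.2 s.
3. all three parts rest on the bin's floor, the nipple upright, let go (x of copper_tee in the frame of kit_bin between -0.134 and 0.134 m and y of copper_tee in the frame of kit_bin between -0.094 and 0.094 m and z of each of copper_tee, adapter, nipple in the frame of kit_bin below 0.03 m and contact force between the fingers and copper_tee below 0.1 N and linear speed of each of copper_tee, adapter, nipple below 0.05 m/s and x of adapter in the frame of kit_bin between -0.134 and 0.134 m and y of adapter in the frame of kit_bin between -0.094 and 0.094 m and contact force between the fingers and adapter below 0.1 N and x of nipple in the frame of kit_bin between -0.134 and 0.134 m and y of nipple in the frame of kit_bin between -0.094 and 0.094 m and contact force between the fingers and nipple below 0.1 N and angle between nipple's own z axis and vertical below 0.2 rad), for 0.2 s.
4. the yellow button is pressed down, alone, with the kit in the bin (all of step 3 and value of joint yellow_button above 0.004 m and value of joint each of green_button, red_button below 0.002 m), for 0.04 s.
5. then the green button is pressed down, alone, with the kit in the bin (all of step 3 and value of joint green_button above 0.004 m and value of joint each of yellow_button, red_button below 0.002 m), for 0.04 s.
At the end, for the whole second after the job is handed in: Tee, adapter and nipple lie inside the bin on its floor (origins within 134 x 94 mm of its centre along its x, y and under 30 mm above its underside), let go and at rest; nipple upright within 0.2 rad, tee and adapter flat within 0.35 rad, bin level; all buttons up again (under 2 mm) (all of step 3 and angle between kit_bin's own z axis and vertical below 0.1 rad and angle between copper_tee's own z axis and vertical below 0.35 rad and angle between adapter's own y axis and vertical between 1.22 and 1.92 rad and value of joint each of yellow_button, green_button, red_button below 0.002 m); the robot touches nothing.
It fails at once if the red button is pressed (value of joint red_button above 0.003 m).
It fails at once if the yellow and green buttons are down together (value of joint each of yellow_button, green_button above 0.004 m).
It fails at once if the grey elbow or the yellow cutter is moved more than 30 mm (distance of any of elbow, mini_cutter from where it was at the start of the episode above 0.03 m).
It also fails if it takes over 67 s, if anything falls off the work surface, if the arm or the gripper's body presses on something with over 40 N, if the wrist force passes 120 N, or if a joint passes its speed limit or range.

## Working session

There is one attempt and no reset: what is moved stays moved. The work goes in short steps, Python scripts to look and compute and a shell command to move; the robot and the scene stay as the last step left them, time stands still between calls to the robot, and variables do not carry over. Pictures are saved under pics/ and viewed, at most 10 in all, crops included, and the job is handed in when it is done.

```bash
mkdir -p pics
cat > h.py <<'E'
import numpy as np, cv2
from plant import ctrl, imaging
def grab(n):
    im,d=imaging.read_camera(n); return im,d,imaging.get_calibration(n)
def K(c):
    f=240/np.tan(np.radians(c['fovy'])/2); return f,c['cx'],c['cy'],np.array(c['R']),np.array(c['t'])
def onplane(c,u,v,z):
    f,cx,cy,R,t=K(c); r=R.T@np.array([(u-cx)/f,(v-cy)/f,1]); o=-R.T@t
    return o+r*(z-o[2])/r[2]
def cloud(c,d):
    f,cx,cy,R,t=K(c); v,u=np.mgrid[:480,:640]
    P=np.stack([(u-cx)/f*d,(v-cy)/f*d,d],-1); return (P-t)@R
def proj(c,X):
    f,cx,cy,R,t=K(c); p=R@np.asarray(X)+t; return f*p[0]/p[2]+cx,f*p[1]/p[2]+cy
E
python3 - <<'E'
from h import *
for n in('top','side'):
    im,d,c=grab(n); cv2.imwrite(f'pics/{n}0.png',im); np.savez(f'{n}0.npz',im=im,d=d)
    print(n,c['fovy'],c['cx'],c['cy'],-np.array(c['R']).T@np.array(c['t']),np.array(c['R']).round(2).tolist(),(d==0).mean())
print(ctrl.get_state())
E
```

```text
top 51.56191075985395 321.1372018718 236.09912327044538 [ 0.44581722 -0.007131    1.20742493] [[-0.01, -1.0, 0.01], [-1.0, 0.01, -0.08], [0.08, -0.01, -1.0]] 0.003997395833333334
side 46.06175924521203 322.0160216294377 229.46260324229132 [0.40782006 0.94374039 0.90211291] [[-0.99, -0.15, -0.0], [-0.09, 0.64, -0.76], [0.12, -0.75, -0.65]] 0.0040625
{'time': 0.1, 'qpos': array([-1.43902222e+00,  2.87122883e-01,  1.57803260e+00,  1.92281802e-05,
        1.27861127e+00, -1.50010545e-01]), 'dq': array([ 0.00141325, -0.00082167, -0.00190111, -0.00010616,  0.00143274,
        0.00057035]), 'joint_efforts': array([ 3.89579345e-04, -4.07297623e+01, -2.93699938e+01, -1.79162048e-04,
        3.41831364e-03, -1.11934542e-07]), 'eef_pos': array([ 0.18764374, -0.64776863,  0.22805388]), 'tcp_rot': array([ 9.90090889e-01,  1.40423819e-01,  1.91150583e-05, -1.08692302e-03]), 'contact_force': array([ 0.9117241 , -0.91637899,  0.35774653]), 'wrist_torque': array([ 0.02980545,  0.04200266, -0.03770775]), 'finger_force': 0.0, 'opening': 1.005004554614671}
```

View pics/top0.png

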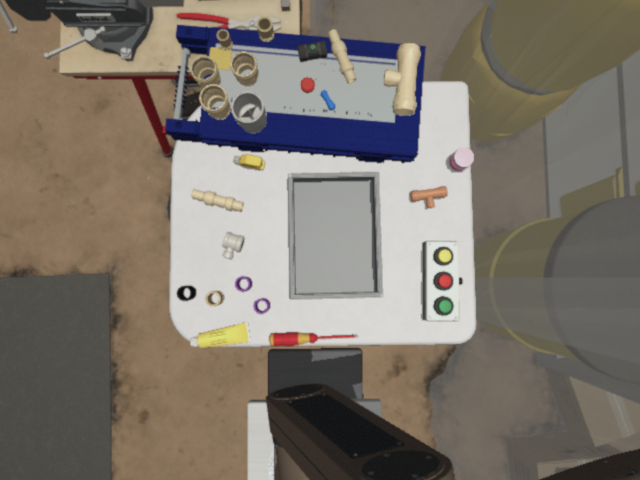

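View pics/side0.png

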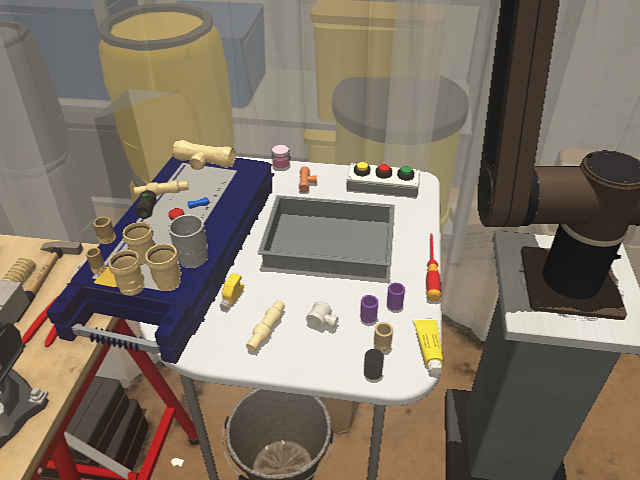

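Top view: the tee is at (428,195), the adapter at (217,200), and the brass ring standing at (215,297) (side view (384,336)). The bin is at (335,235) and the buttons are yellow (444,256), red (444,281) and green (444,306).
Nipple candidates: black (187,293), purple (244,284) and (262,306), brass (215,297). The brass one fits, since the text rules out black and purple. Adapter candidates: (217,200) on the white table and (342,55) on the blue case; I take the table one. The tees differ the same way: copper (428,195) on the table and a beige one (405,80) on the case. I'll measure and confirm these in a crop.

```bash
cat > m.py <<'E'
from h import *
def blob(tag,n,seed,zlo=0.01,zhi=0.2,rad=40):
    """points of the connected raised blob round a seed pixel, by depth height"""
    z=np.load(f'{tag}.npz'); c=imaging.get_calibration(n); P=cloud(c,z['d'].astype(float))
    m=((P[...,2]>zlo)&(P[...,2]<zhi)).astype(np.uint8)
    _,L,_,_=cv2.connectedComponentsWithStats(m,connectivity=4)
    v,u=np.nonzero(m); k=np.argmin((u-seed[0])**2+(v-seed[1])**2)
    mm=L==L[v[k],u[k]]; return mm,P[mm],c
def rep(name,tag,n,seed,**k):
    mm,P,c=blob(tag,n,seed,**k)
    (a,b),(w,h),an=cv2.minAreaRect((P[:,:2]*1000).astype(np.float32))
    print(name,n,len(P),'ctr',round(a,1),round(b,1),'size',round(w,1),round(h,1),'ang',round(an,1),'ztop',np.percentile(P[:,2],[50,98]).round(4),'mean',P[:,:2].mean(0).round(4))
E
python3 - <<'E'
from m import *
S={'tee':((428,195),(305,180)),'adapter':((217,200),(266,325)),'nipple':((215,297),(384,336)),'bin':((291,235),(330,205)),'elbow':((234,240),(320,317)),'cutter':((252,162),(231,290)),'box':((444,270),(383,180))}
for k,(a,b) in S.items():
    rep(k,'top0','top',a); rep(k,'side0','side',b)
for nm,s in {'y':(444,256),'r':(444,281),'g':(444,306)}.items(): rep(nm,'top0','top',s,zlo=0.0425)
z=np.load('top0.npz');c=imaging.get_calibration('top');P=cloud(c,z['d'].astype(float))
for u,v in((335,235),(270,220),(400,260),(200,320),(444,256),(444,281),(444,306),(444,268),(444,238),(291,235),(377,235),(335,176),(335,294)): print((u,v),P[v,u].round(4))
t=z['im'][170:320,165:275];s=np.load('side0.npz')['im'][250:400,220:420]
t2=z['im'][170:320,400:490]
cv2.imwrite('pics/crop.png',cv2.resize(np.hstack([t,s,t2]),None,fx=2,fy=2,interpolation=cv2.INTER_CUBIC))
E
```

```text
tee top 437 ctr 632.5 -286.0 size 47.4 86.0 ang 7.2 ztop [0.0238 0.0301] mean [ 0.6378 -0.2847]
tee side 244 ctr 633.1 -280.9 size 47.4 96.3 ang 7.6 ztop [0.0232 0.0296] mean [ 0.6377 -0.2788]
adapter top 563 ctr 632.1 227.2 size 124.0 33.4 ang 75.3 ztop [0.0262 0.0333] mean [0.6305 0.2257]
adapter side 732 ctr 631.8 232.4 size 126.1 33.5 ang 71.4 ztop [0.0259 0.0331] mean [0.6308 0.2384]
nipple top 171 ctr 397.2 229.0 size 34.7 34.6 ang 89.5 ztop [0.0457 0.0523] mean [0.3972 0.2288]
nipple side 439 ctr 397.2 234.8 size 36.9 35.3 ang 60.5 ztop [0.0374 0.0512] mean [0.3977 0.2379]
bin top 2685 ctr 542.3 -54.0 size 296.1 216.6 ang 0.8 ztop [0.0482 0.0532] mean [ 0.5502 -0.0583]
bin side 4175 ctr 543.2 -50.5 size 295.9 223.0 ang 0.7 ztop [0.0365 0.0518] mean [ 0.5475 -0.0458]
elbow top 399 ctr 520.3 190.1 size 43.8 59.5 ang 72.1 ztop [0.0332 0.0422] mean [0.5233 0.1886]
elbow side 565 ctr 521.6 194.8 size 46.0 61.4 ang 73.5 ztop [0.0313 0.0413] mean [0.5232 0.2001]
cutter top 330 ctr 725.0 152.3 size 74.6 24.7 ang 79.3 ztop [0.0401 0.0485] mean [0.7222 0.1476]
cutter side 487 ctr 725.9 
[... 333 characters left out ...]
4 0.0637] mean [ 0.4894 -0.3061]
r top 308 ctr 431.6 -305.6 size 45.0 41.8 ang 89.5 ztop [0.0526 0.0632] mean [ 0.4318 -0.3043]
g top 311 ctr 373.7 -303.9 size 44.2 41.8 ang 89.7 ztop [0.0528 0.064 ] mean [ 0.3741 -0.3023]
(335, 235) [ 0.5455 -0.0559  0.002 ]
(270, 220) [ 0.5841  0.1024 -0.0013]
(400, 260) [ 0.483  -0.2136 -0.0011]
(200, 320) [ 0.3442  0.271  -0.0018]
(444, 256) [ 0.4892 -0.305   0.0619]
(444, 281) [ 0.4317 -0.3034  0.0612]
(444, 306) [ 0.3746 -0.3013  0.0623]
(444, 268) [ 0.4619 -0.31    0.0394]
(444, 238) [ 0.5357 -0.323  -0.0023]
(291, 235) [0.5425 0.0488 0.0499]
(377, 235) [ 0.5408 -0.1528  0.0466]
(335, 176) [ 0.6815 -0.0559  0.049 ]
(335, 294) [ 0.4042 -0.0524  0.0449]
```

View pics/crop.png

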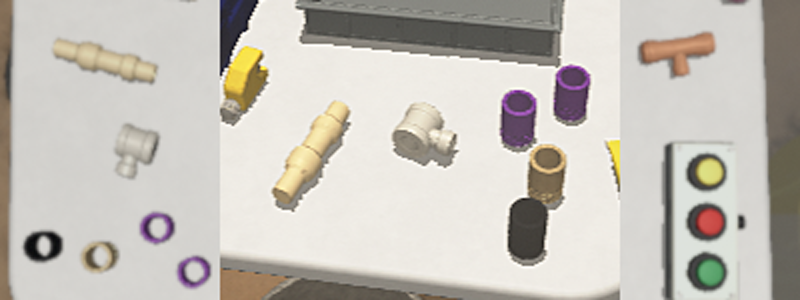

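The crop confirms them: the brass tube stands between the black one and the purple ones, the stepped adapter lies on the white table, and the copper tee sits above the button box. I go to the tee first, and get the adapter's width profile and the button tops along the way.

```bash
python3 -m handwheel '[0.198,0.161,-0.035,0,0,0.06,0.198,0.161,-0.035,0,0,0.06,0.198,0.161,-0.035,0,0,0.06,0.198,0.161,-0.035,0,0,0.06,0.198,0.161,-0.035,0,0,0.06]' 1 60
python3 -m handwheel '[0.198,0.161,-0.035,0,0,0.06,0.198,0.161,-0.035,0,0,0.06,0.198,0.161,-0.035,0,0,0.06,0.198,0.161,-0.035,0,0,0.06,0.198,0.161,-0.035,0,0,0.06]'
python3 -m handwheel '[0.198,0.161,-0.035,0,0,0.06,0.198,0.161,-0.035,0,0,0.06,0.198,0.161,-0.035,0,0,0.06,0.198,0.161,-0.035,0,0,0.06,0.198,0.161,-0.035,0,0,0.06]'
python3 -m handwheel '[0,0,0,0,0,0,0,0,0,0,0,0]'
cat > st.py <<'E'
from h import *
from scipy.spatial.transform import Rotation as Ro
s=ctrl.get_state();R=Ro.from_quat(s['tcp_rot']).as_matrix()
print('t',round(s['time'],2),'p',(s['eef_pos']*1000).round(1),'yawx',np.degrees(np.arctan2(R[1,0],R[0,0])).round(1),'tilt',np.degrees(np.arccos(-R[2,2])).round(2),'op',round(s['opening'],3),'F',s['contact_force'].round(1),'ff',round(s['finger_force'],1))
E
python3 st.py
python3 - <<'E'
from m import *
mm,P,c=blob('top0','top',(217,200)); a=np.radians(75.3)
q=(P[:,:2]-[.6321,.2272]); l=q@[np.cos(a),np.sin(a)]; w=q@[-np.sin(a),np.cos(a)]
for lo in range(-65,65,10):
    k=(l*1000>=lo)&(l*1000<lo+10)
    if k.any(): print(lo,(w[k].min()*1000).round(),(w[k].max()*1000).round(),(P[k,2].max()*1000).round(1))
for nm,s in {'y':(444,256),'r':(444,281),'g':(444,306)}.items():
    m2,Q,_=blob('top0','top',s,zlo=.0425); Q=Q[Q[:,2]>.058]; print(nm,len(Q),((Q.min(0)+Q.max(0))/2).round(4),np.ptp(Q,axis=0).round(3),np.median(Q[:,2]).round(4))
E
```

```text
time: 0.52
eef_pos: [0.3371, -0.526, 0.2022]
tcp_rot: [0.929, 0.37, 0.0, -0.001]
contact_force: [0.4, -1.1, 0.4]
opening: 0.999
finger_force: 0.0
time: 0.93
eef_pos: [0.4857, -0.4051, 0.1761]
tcp_rot: [0.817, 0.577, -0.0, -0.0]
contact_force: [-0.7, -1.0, 0.1]
opening: 1.0
finger_force: 0.0
time: 1.35
eef_pos: [0.6342, -0.2844, 0.1496]
tcp_rot: [0.66, 0.751, -0.0, -0.001]
contact_force: [0.2, 0.2, 0.2]
opening: 1.0
finger_force: 0.0
time: 1.52
eef_pos: [0.634, -0.2839, 0.149]
tcp_rot: [0.66, 0.751, -0.0, -0.001]
contact_force: [0.1, 0.6, 0.5]
opening: 1.003
finger_force: 0.0
t 1.52 p [ 634.  -283.9  149. ] yawx 97.3 tilt 0.14 op 1.003 F [0.1 0.6 0.5] ff 0.0
-65 -9.0 13.0 30.6
-55 -10.0 12.0 33.2
-45 -14.0 17.0 33.1
-35 -14.0 16.0 34.3
-25 -12.0 15.0 31.6
-15 -11.0 13.0 31.1
-5 -12.0 12.0 30.7
5 -17.0 17.0 35.0
15 -16.0 16.0 35.9
25 -15.0 15.0 32.7
35 -11.0 10.0 30.7
45 -11.0 10.0 30.0
55 -9.0 10.0 30.4
y 102 [ 0.4893 -0.308   0.0624] [0.028 0.028 0.009] 0.0604
r 102 [ 0.4317 -0.3059  0.0619] [0.028 0.029 0.008] 0.0605
g 111 [ 0.3744 -0.3043  0.0617] [0.027 0.028 0.007] 0.0609
```

```bash
python3 -m handwheel '[-0.01,-0.014,-0.22,0,0,0,0,0,-0.22,0,0,0,0,0,-0.2,0,0,0,0,0,-0.15,0,0,0,0,0,-0.05,0,0,0]' >/dev/null
python3 st.py
python3 -m handwheel '[0,0,0,0,0,0,0,0,0,0,0,0,0,0,0,0,0,0,0,0,0,0,0,0,0,0,0,0,0,0]' 0 60 >/dev/null
python3 st.py
python3 -m handwheel '[0,0,0,0,0,0,0,0,0,0,0,0,0,0,0,0,0,0,0,0,0,0,0,0]' >/dev/null
python3 st.py
```

```text
t 1.93 p [ 627.7 -287.6   19.3] yawx 97.0 tilt 0.51 op 0.996 F [-1.6 -0.  -1.3] ff 0.0
t 2.35 p [ 633.1 -289.1   27. ] yawx 97.1 tilt 0.25 op 0.302 F [ 7.4  1.6 13.9] ff 9.2
t 2.68 p [ 633.2 -289.1   27.2] yawx 97.2 tilt 0.23 op -0.001 F [-0.4  0.1  5.1] ff 3.1
```

The fingers shut completely, so the tee slipped out. I'll raise, open and look.

```bash
python3 -m handwheel '[0,0,0.05,0,0,0,0,0,0.2,0,0,0,0,0,0.27,0,0,0,0,0,0.27,0,0,0,0,0.27,0.1,0,0,0]' 1 >/dev/null
python3 -m handwheel '[0,0.27,0,0,0,0,0,0.27,0,0,0,0,0,0.27,0,0,0,0]' >/dev/null
python3 st.py
python3 - <<'E'
from m import *
for n in('top','side'):
    im,d,c=grab(n); np.savez(f'{n}1.npz',im=im,d=d)
    if n=='top': a=im[110:330,300:500]
    else: b=im[130:350,220:420]
cv2.imwrite('pics/c1.png',cv2.resize(np.hstack([a,b]),None,fx=2,fy=2))
rep('tee','top1','top',(428,195)); rep('tee','side1','side',(305,180))
E
```

```text
t 3.35 p [ 631.1 -126.3  158.3] yawx 97.1 tilt 0.02 op 0.997 F [ 0.   0.7 -0.8] ff 0.0
tee top 374 ctr 629.8 -291.6 size 47.2 76.5 ang 10.4 ztop [0.0236 0.0295] mean [ 0.6349 -0.2917]
tee side 243 ctr 630.6 -282.3 size 47.3 92.4 ang 7.9 ztop [0.0231 0.0293] mean [ 0.6347 -0.2794]
```

View pics/c1.png

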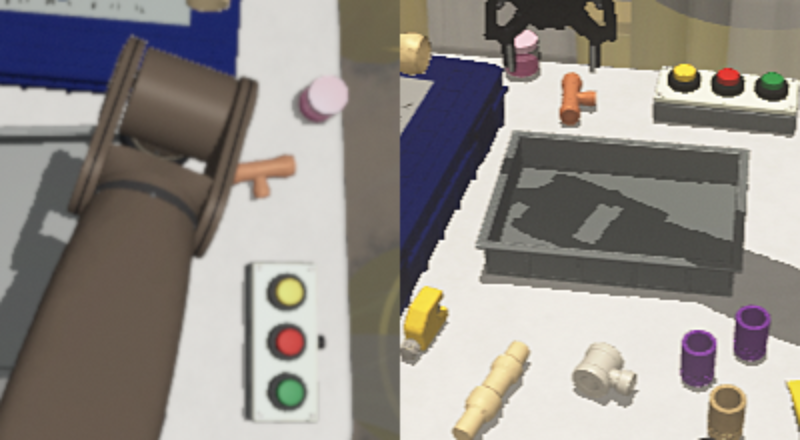

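The tee is still flat and barely shifted: (264,180) in the left half, hidden partly by the wrist. Pushing on the branch end and run probably tipped it, so next time I'll grip one arm of the run, lower. Adapter first, on its neck; that clears the view of the tee.

```bash
python3 -m handwheel '[0,0.23,0,0,0,-0.024,0,0.23,0,0,0,-0.024,0,0.23,0,0,0,-0.024,0,0.23,0,0,0,-0.024,0,0.23,0,0,0,-0.024]' >/dev/null
python3 -m handwheel '[0,0.23,-0.05,0,0,-0.024,0,0.23,-0.05,0,0,-0.024,0,0.23,-0.05,0,0,-0.024,0,0.23,-0.05,0,0,-0.024,0,0.23,-0.05,0,0,-0.024]' >/dev/null
python3 - <<'E'
from m import *
for n in('top','side'):
    im,d,c=grab(n); np.savez(f'{n}2.npz',im=im,d=d)
rep('tee','top2','top',(428,195)); rep('tee','side2','side',(305,180))
mm,P,c=blob('top2','top',(428,195))
(a,b),(w,h),an=cv2.minAreaRect((P[:,:2]*1000).astype(np.float32))
t=np.radians(an);q=P[:,:2]*1000-[a,b];x=q@[np.cos(t),np.sin(t)];y=q@[-np.sin(t),np.cos(t)]
for lo in range(-45,45,10):
    k=(y>=lo)&(y<lo+10)
    print(lo,x[k].min().round(),x[k].max().round(),(P[k,2].max()*1000).round(1))
E
python3 st.py
```

```text
tee top 442 ctr 629.9 -286.6 size 48.3 86.5 ang 7.2 ztop [0.0239 0.0303] mean [ 0.6351 -0.285 ]
tee side 3410 ctr 519.0 44.0 size 273.1 414.4 ang 4.8 ztop [0.0392 0.1961] mean [ 0.512  -0.0157]
-45 -3.0 24.0 30.6
-35 -3.0 23.0 32.4
-25 -2.0 21.0 29.5
-15 -24.0 20.0 27.9
-5 -24.0 21.0 30.5
5 -24.0 21.0 30.3
15 -2.0 21.0 30.3
25 -4.0 23.0 32.6
35 -3.0 24.0 31.6
t 4.38 p [629.9 221.  118. ] yawx 75.8 tilt 0.21 op 0.996 F [ 0.2  0.1 -0.5] ff 0.0
```

```bash
python3 -m handwheel '[0,-0.01,-0.2,0,0,-0.005,0,0,-0.2,0,0,0,0,0,-0.15,0,0,0,0,0,-0.07,0,0,0,0,0,-0.03,0,0,0]' >/dev/null
python3 st.py
python3 -m handwheel '[0,0,0,0,0,0,0,0,0,0,0,0,0,0,0,0,0,0]' 0.5 60 >/dev/null
python3 st.py
python3 -m handwheel '[0,0,0,0,0,0,0,0,0,0,0,0,0,0,0,0,0,0,0,0,0,0,0,0,0,0,0,0,0,0]' 0 60 >/dev/null
python3 st.py
```

```text
t 4.8 p [630.2 214.3  19.9] yawx 75.1 tilt 0.29 op 1.001 F [0.1 0.2 0.2] ff 0.0
t 5.05 p [633.4 215.8  24.8] yawx 75.1 tilt 0.22 op 0.605 F [-0.2  0.4 -0.1] ff 0.0
t 5.47 p [633.1 216.1  24.8] yawx 75.1 tilt 0.18 op 0.36 F [-1.3 -0.9  6. ] ff 60.3
```

```bash
python3 -m handwheel '[0,0,0.05,0,0,0,0,0,0.15,0,0,0,0,0,0.2,0,0,0,0,0,0.2,0,0,0,0,0,0.2,0,0,0]' >/dev/null
python3 -m handwheel '[0,0,0,0,0,0,0,0,0,0,0,0]' >/dev/null
python3 st.py
python3 - <<'E'
from h import *
im,d,c=grab('side'); p=proj(c,ctrl.get_state()['eef_pos']); u,v=map(int,p);print(u,v)
cv2.imwrite('pics/c2.png',cv2.resize(im[max(0,v-80):v+80,max(0,u-110):u+110],None,fx=3,fy=3))
E
```

```text
t 6.05 p [632.7 216.1 144.7] yawx 75.1 tilt 0.24 op 0.359 F [-0.3  0.2 -4. ] ff 60.0
264 275
```

View pics/c2.png

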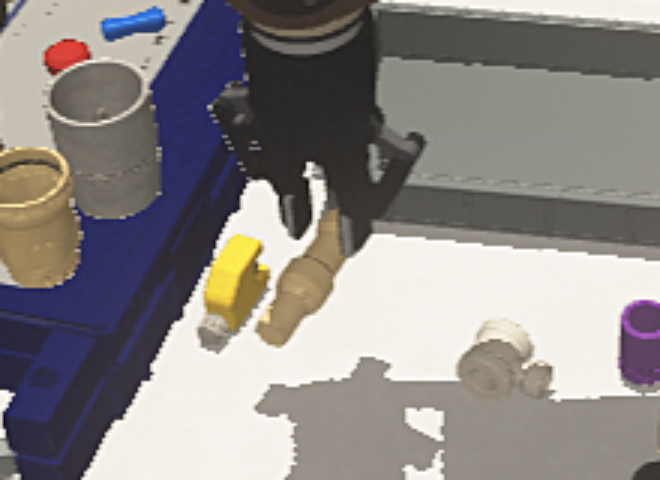

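The adapter is held at its neck, roughly level, at about (310,290) in the crop. Moving it over the bin.

```bash
python3 -m handwheel '[-0.012,-0.208,0,0,0,0.018,-0.012,-0.208,0,0,0,0.018,-0.012,-0.208,0,0,0,0.018,-0.012,-0.208,0,0,0,0.018,-0.012,-0.208,0,0,0,0.018]' >/dev/null
python3 -m handwheel '[-0.012,-0.208,0,0,0,0.018,-0.012,-0.208,0,0,0,0.018,-0.012,-0.208,0,0,0,0.018,-0.012,-0.208,0,0,0,0.018,0,0,0,0,0,0]' >/dev/null
python3 st.py
python3 -m handwheel '[0,0,-0.15,0,0,0,0,0,-0.15,0,0,0,0,0,-0.15,0,0,0,0,0,-0.15,0,0,0,0,0,-0.1,0,0,0]' >/dev/null
python3 -m handwheel '[0,0,-0.02,0,0,0,0,0,0,0,0,0]' >/dev/null
python3 st.py
```

```text
t 6.93 p [613.3 -69.8 139. ] yawx 89.5 tilt 0.33 op 0.359 F [-0.3 -0.6 -1.5] ff 60.0
t 7.52 p [613.2 -64.1  31.3] yawx 89.7 tilt 0.35 op 0.366 F [-0.2  0.2 -2. ] ff 60.0
```

```bash
python3 -m handwheel '[0,0,-0.013,0,0,0,0,0,0,0,0,0]' >/dev/null
python3 st.py
python3 -m handwheel '[0,0,0,0,0,0,0,0,0,0,0,0,0,0,0,0,0,0,0,0,0,0,0,0]' 0.65 >/dev/null
python3 st.py
python3 -m handwheel '[0,0,0.1,0,0,0,0,0,0.2,0,0,0,0,0,0.2,0,0,0,0,0,0.2,0,0,0,0,0,0.1,0,0,0]' >/dev/null
python3 -m handwheel '[0,-0.25,0,0,0,0.015,0,-0.25,0,0,0,0.015,0,-0.25,0,0,0,0.02,0,-0.25,0,0,0,0.02,0,-0.25,0,0,0,0.012]' 1 >/dev/null
python3 -m handwheel '[0,0,0,0,0,0,0,0,0,0,0,0]' >/dev/null
python3 st.py
python3 - <<'E'
from m import *
im,d,c=grab('side'); np.savez('side3.npz',im=im,d=d)
im,d,c=grab('top'); np.savez('top3.npz',im=im,d=d)
rep('elbow','top3','top',(234,240)); rep('nipple','top3','top',(215,297))
P=cloud(imaging.get_calibration('side'),np.load('side3.npz')['d'].astype(float)); im=np.load('side3.npz')['im'].astype(int)
k=(P[...,0]>.42)&(P[...,0]<.67)&(P[...,1]>-.14)&(P[...,1]<.035)&(P[...,2]>.015)&(P[...,2]<.06)&(im[...,2]-im[...,0]>30)
Q=P[k]; print(k.sum(), cv2.minAreaRect((Q[:,:2]*1000).astype(np.float32)), np.percentile(Q[:,2],98))
E
```

```text
t 7.68 p [615.6 -64.8  32.6] yawx 89.7 tilt 0.01 op 0.361 F [ 0.3  0.3 -1.7] ff 60.0
t 8.02 p [616.3 -65.1  33.8] yawx 89.7 tilt 0.12 op 0.649 F [-0.1 -0.2 -0.2] ff 0.0
t 9.02 p [ 615.3 -254.7  153. ] yawx 96.8 tilt 0.05 op 1.003 F [-0.3 -0.2 -0.1] ff 0.0
elbow top 403 ctr 520.3 190.1 size 44.4 59.6 ang 72.2 ztop [0.0331 0.0412] mean [0.5233 0.1886]
nipple top 169 ctr 397.2 229.2 size 34.0 34.6 ang 89.3 ztop [0.0462 0.0521] mean [0.3973 0.2288]
420 ((615.272705078125, -48.84178161621094), (32.46063232421875, 130.01828002929688), 0.12274949997663498) 0.03685372564160155
```

The adapter lies flat in the bin (centre (615,-49), top at 37 mm). Now the tee, by the +y arm of its run.

```bash
python3 -m handwheel '[0.07,-0.012,-0.17,0,0,0,0.07,-0.013,-0.17,0,0,0,0,0,-0.17,0,0,0,0,0,-0.17,0,0,0,0,0,-0.15,0,0,0]' >/dev/null
python3 -m handwheel '[0,0,0,0,0,0,0,0,0,0,0,0,0,0,0,0,0,0]' >/dev/null
python3 st.py
```

```text
t 9.78 p [ 637.7 -255.6   29.8] yawx 97.1 tilt 0.13 op 1.002 F [ 0.6 -0.1  0.3] ff 0.0
```

```bash
python3 -m handwheel '[0,-0.02,-0.03,0,0,0,0,0,-0.03,0,0,0,0,0,0,0,0,0,0,0,0,0,0,0]' 0.55 >/dev/null
python3 st.py
python3 -m handwheel '[0,0,0,0,0,0,0,0,0,0,0,0,0,0,0,0,0,0,0,0,0,0,0,0]' 0 60 >/dev/null
python3 st.py
python3 -m handwheel '[0,0,0,0,0,0,0,0,0,0,0,0]' >/dev/null
python3 st.py
```

```text
t 10.12 p [ 636.5 -259.3   19.4] yawx 97.0 tilt 0.01 op 0.554 F [ 0.2 -0.2 -0. ] ff 0.0
t 10.45 p [ 637.  -259.5   19.9] yawx 97.1 tilt 0.08 op 0.316 F [-0.3 -0.4  2.9] ff 59.9
t 10.62 p [ 637.  -259.5   19.9] yawx 97.1 tilt 0.08 op 0.316 F [0.5 0.4 3.1] ff 60.0
```

```bash
python3 -m handwheel '[0,0,0.08,0,0,0,0,0,0.18,0,0,0,0,0,0.2,0,0,0,0,0,0.2,0,0,0,0,0,0.2,0,0,0]' >/dev/null
python3 st.py
python3 -m handwheel '[-0.127,0.164,0,0,0,-0.01,-0.127,0.164,0,0,0,-0.01,-0.127,0.164,0,0,0,-0.01,-0.127,0.164,0,0,0,-0.01,-0.127,0.164,0,0,0,-0.01]' >/dev/null
python3 -m handwheel '[-0.127,0.164,0,0,0,-0.01,-0.127,0.164,0,0,0,-0.01,-0.127,0.164,0,0,0,-0.01,0,0,0,0,0,0,0,0,0,0,0,0]' >/dev/null
python3 st.py
python3 - <<'E'
from h import *
im,d,c=grab('side'); p=proj(c,ctrl.get_state()['eef_pos']); u,v=map(int,p);print(u,v)
cv2.imwrite('pics/c3.png',cv2.resize(im[max(0,v-80):v+80,max(0,u-110):u+110],None,fx=3,fy=3))
E
```

```text
t 11.03 p [ 635.7 -258.7  148.7] yawx 97.1 tilt 0.14 op 0.317 F [ 0.5  0.  -1.6] ff 59.5
t 11.87 p [482.8 -61.2 147.7] yawx 90.0 tilt 0.05 op 0.316 F [ 0.7 -0.6 -1.4] ff 59.5
356 192
```

View pics/c3.png

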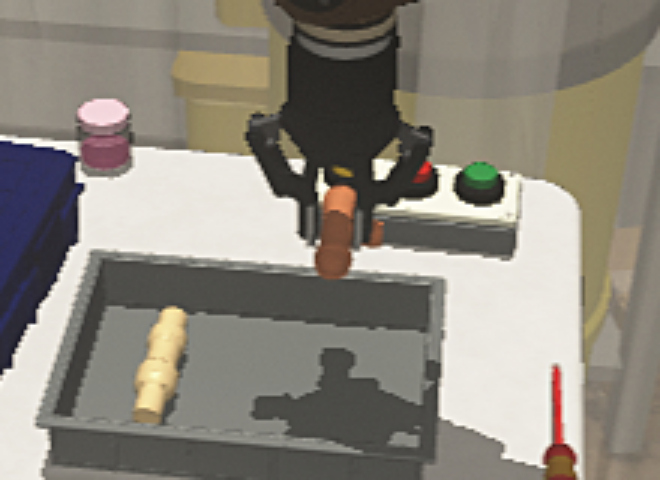

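The tee is held level with its run at (337,230), and the adapter lies flat in the bin at (160,365). Lowering.

```bash
python3 -m handwheel '[0,0,-0.17,0,0,0,0,0,-0.17,0,0,0,0,0,-0.17,0,0,0,0,0,-0.17,0,0,0,0,0,-0.1,0,0,0]' >/dev/null
python3 -m handwheel '[0,0,0,0,0,0,0,0,0,0,0,0,0,0,0,0,0,0]' >/dev/null
python3 st.py
```

```text
t 12.58 p [485.6 -63.3  32.2] yawx 89.8 tilt 0.13 op 0.314 F [-0.1 -0.9 -0.7] ff 59.5
```

```bash
python3 -m handwheel '[0,0,-0.025,0,0,0,0,0,-0.02,0,0,0,0,0,0,0,0,0]' >/dev/null
python3 st.py
python3 -m handwheel '[0,0,0,0,0,0,0,0,0,0,0,0,0,0,0,0,0,0,0,0,0,0,0,0]' 0.6 >/dev/null
python3 st.py
python3 -m handwheel '[0,0,0.1,0,0,0,0,0,0.2,0,0,0,0,0,0.2,0,0,0,0,0,0.2,0,0,0,0,0,0.1,0,0,0]' >/dev/null
python3 -m handwheel '[-0.07,0.24,0,0,0,0,-0.07,0.24,0,0,0,0,-0.07,0.24,0,0,0,0,-0.07,0.24,0,0,0,0,-0.07,0.24,0,0,0,0]' 0.8 >/dev/null
python3 -m handwheel '[-0.07,0.24,0,0,0,0,-0.07,0.24,0,0,0,0,-0.07,0.24,0,0,0,0,0,0,0,0,0,0,0,0,0,0,0,0]' >/dev/null
python3 st.py
python3 - <<'E'
from m import *
for n in('side','top'):
    im,d,c=grab(n); P=cloud(c,d.astype(float)); im=im.astype(int)
    k=(P[...,0]>.415)&(P[...,0]<.67)&(P[...,1]>-.14)&(P[...,1]<.035)&(P[...,2]>.012)&(P[...,2]<.06)&(im[...,2]-im[...,0]>30)
    _,L,S,_=cv2.connectedComponentsWithStats(k.astype(np.uint8))
    for i in range(1,len(S)):
        if S[i,4]>60: Q=P[L==i]; print(n,S[i,4],cv2.minAreaRect((Q[:,:2]*1000).astype(np.float32)),np.percentile(Q[:,2],98))
E
```

```text
t 12.83 p [484.4 -62.5  24.7] yawx 89.9 tilt 0.04 op 0.318 F [-0.2 -0.1 -1.1] ff 59.5
t 13.17 p [484.4 -62.5  24.7] yawx 89.9 tilt 0.05 op 0.598 F [ 0.9  0.2 -0.1] ff 0.0
t 14.42 p [399.3 227.2 144.5] yawx 90.1 tilt 0.02 op 0.801 F [-0.2  0.2  0.4] ff 0.0
side 420 ((615.245361328125, -48.46849822998047), (31.374691009521484, 128.80337524414062), 0.564491868019104) 0.03781844487177628
side 323 ((474.2491760253906, -84.96741485595703), (47.807960510253906, 91.57441711425781), 2.4230563640594482) 0.032797727086514
top 527 ((613.4796142578125, -53.51485824584961), (119.9643325805664, 29.568937301635742), 89.54724884033203) 0.03821507090805718
top 434 ((473.5587463378906, -88.84366607666016), (46.8964958190918, 84.05392456054688), 1.137187123298645) 0.03392460165221863
```

```bash
python3 -m handwheel '[-0.012,0.012,-0.15,0,0,0,0,0,-0.15,0,0,0,0,0,-0.15,0,0,0,0,0,-0.15,0,0,0,0,0,-0.12,0,0,0]' >/dev/null
python3 -m handwheel '[0,0,-0.05,0,0,0,0,0,0,0,0,0,0,0,0,0,0,0]' >/dev/null
python3 st.py
python3 -m handwheel '[0,0,0,0,0,0,0,0,0,0,0,0,0,0,0,0,0,0,0,0,0,0,0,0,0,0,0,0,0,0]' 0 40 >/dev/null
python3 -m handwheel '[0,0,0,0,0,0]' >/dev/null
python3 st.py
```

```text
t 15.18 p [399.  226.6  29.1] yawx 89.8 tilt 0.01 op 0.798 F [ 0.6  0.6 -0.2] ff 0.0
t 15.68 p [399.6 227.8  30.2] yawx 89.9 tilt 0.16 op 0.391 F [-0.2 -0.2  5.9] ff 40.1
```

```bash
python3 -m handwheel '[0,0,0.06,0,0,0,0,0,0.18,0,0,0,0,0,0.2,0,0,0,0,0,0.2,0,0,0,0,0,0.18,0,0,0]' >/dev/null
python3 st.py
python3 -m handwheel '[0.063,-0.209,0,0,0,0,0.063,-0.209,0,0,0,0,0.063,-0.209,0,0,0,0,0.063,-0.209,0,0,0,0,0.063,-0.209,0,0,0,0]' >/dev/null
python3 -m handwheel '[0.063,-0.209,0,0,0,0,0.063,-0.209,0,0,0,0,0,0,0,0,0,0,0,0,0,0,0,0]' >/dev/null
python3 st.py
python3 - <<'E'
from h import *
im,d,c=grab('side'); p=proj(c,ctrl.get_state()['eef_pos']); u,v=map(int,p);print(u,v)
cv2.imwrite('pics/c4.png',cv2.resize(im[max(0,v-80):v+80,max(0,u-110):u+110],None,fx=3,fy=3))
E
```

```text
t 16.1 p [397.7 227.4 153.4] yawx 89.9 tilt 0.03 op 0.393 F [ 0.4  1.4 -0.1] ff 39.9
t 16.85 p [464.3   6.9 151.8] yawx 89.7 tilt 0.06 op 0.391 F [-0.7  0.2 -0.7] ff 40.0
362 211
```

View pics/c4.png

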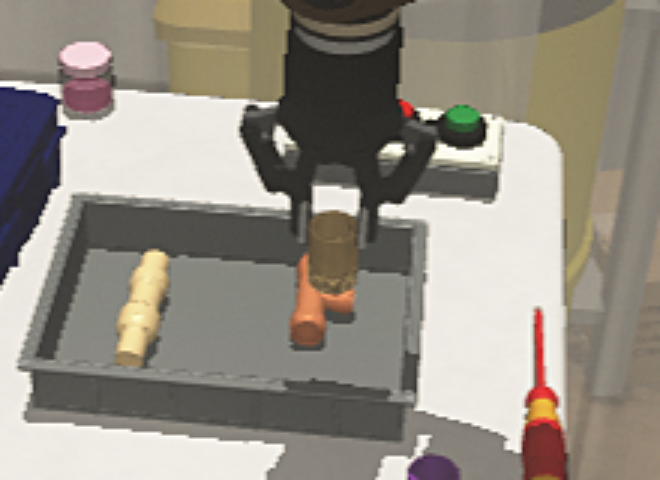

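The nipple is upright in the grip at (333,250). The tee (310,305) and adapter (145,310) lie flat in the bin. Lowering.

```bash
python3 -m handwheel '[0,0,-0.16,0,0,0,0,0,-0.16,0,0,0,0,0,-0.16,0,0,0,0,0,-0.16,0,0,0,0,0,-0.1,0,0,0]' >/dev/null
python3 -m handwheel '[0,0,0,0,0,0,0,0,0,0,0,0,0,0,0,0,0,0]' >/dev/null
python3 st.py
```

```text
t 17.57 p [465.1   8.7  41.9] yawx 89.9 tilt 0.09 op 0.393 F [ 0.6 -0.7 -1.2] ff 39.9
```

```bash
python3 -m handwheel '[0,0,-0.025,0,0,0,0,0,-0.02,0,0,0,0,0,0,0,0,0,0,0,0,0,0,0]' >/dev/null
python3 st.py
python3 -m handwheel '[0,0,0,0,0,0,0,0,0,0,0,0,0,0,0,0,0,0,0,0,0,0,0,0]' 0.55 >/dev/null
python3 st.py
python3 -m handwheel '[0,0,0.08,0,0,0,0,0,0.2,0,0,0,0,0,0.2,0,0,0,0,0,0.2,0,0,0,0,0,0.15,0,0,0]' >/dev/null
python3 -m handwheel '[0.016,-0.26,0,0,0,0,0.016,-0.26,0,0,0,0,0.016,-0.26,0,0,0,0,0.016,-0.26,0,0,0,0,0.016,-0.26,0,0,0,0]' 0 >/dev/null
python3 -m handwheel '[0.016,-0.26,0,0,0,0,0.016,-0.26,0,0,0,0,0.016,-0.26,0,0,0,0,0,0,0,0,0,0,0,0,0,0,0,0]' >/dev/null
python3 -m handwheel '[0,0,0,0,0,0,0,0,0,0,0,0]' >/dev/null
python3 st.py
python3 - <<'E'
from h import *
im,d,c=grab('side'); P=cloud(c,d.astype(float))
cv2.imwrite('pics/c5.png',cv2.resize(im[140:300,240:460],None,fx=3,fy=3))
k=(P[...,0]>.44)&(P[...,0]<.49)&(P[...,1]>-.02)&(P[...,1]<.035)&(P[...,2]>.04); print(k.sum(),np.percentile(P[k],98,axis=0),P[k].min(0))
E
```

```text
t 17.9 p [464.8   7.9  34.5] yawx 89.9 tilt 0.04 op 0.391 F [ 0.2  0.4 -1.4] ff 40.0
t 18.23 p [464.6   7.9  34.3] yawx 89.8 tilt 0.02 op 0.55 F [-0.2  0.1 -0.5] ff 0.0
t 19.65 p [ 483.5 -302.7  158.2] yawx 89.9 tilt 0.06 op -0.004 F [0.4 0.  0.5] ff 0.0
169 [0.48011258 0.03312787 0.05584958] [ 0.44540619 -0.00429196  0.04013947]
```

View pics/c5.png

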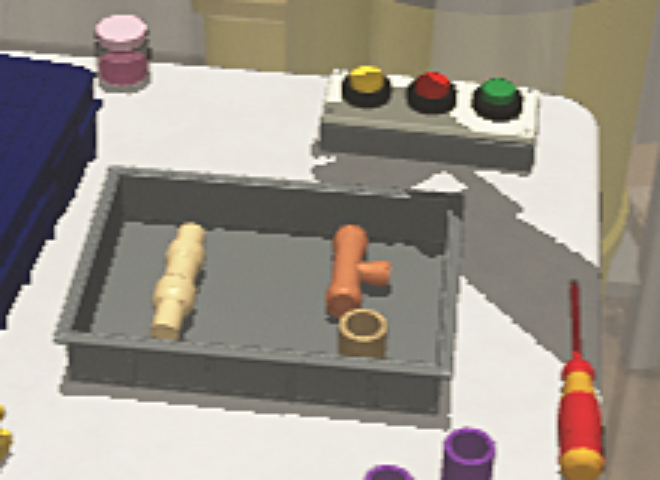

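All three parts are in: adapter (180,280), tee (347,270), nipple upright (362,335). Now the yellow button at world (489,-307), top about 62 mm.

```bash
python3 -m handwheel '[0.038,-0.032,-0.13,0,0,0,0,0,-0.13,0,0,0,0,0,-0.13,0,0,0,0,0,-0.07,0,0,0,0,0,0,0,0,0]' >/dev/null
python3 -m handwheel '[0,0,0,0,0,0,0,0,0,0,0,0]' >/dev/null
python3 st.py
python3 -m handwheel '[0,0,-0.03,0,0,0,0,0,-0.02,0,0,0,0,0,0,0,0,0,0,0,0,0,0,0]' >/dev/null
python3 st.py
```

```text
t 20.28 p [ 490.2 -309.    91. ] yawx 89.9 tilt 0.13 op 0.002 F [ 0.6 -0.3 -0.6] ff 0.0
t 20.62 p [ 489.3 -308.9   82.2] yawx 89.8 tilt 0.0 op -0.001 F [-0.2 -0.2  0.4] ff 0.0
```

```bash
python3 -m handwheel '[0,0,-0.02,0,0,0,0,0,0,0,0,0,0,0,0,0,0,0]' >/dev/null
python3 st.py
python3 -m handwheel '[0,0,-0.02,0,0,0,0,0,0,0,0,0,0,0,0,0,0,0]' >/dev/null
python3 st.py
```

```text
t 20.87 p [ 489.2 -308.8   78.9] yawx 89.8 tilt 0.03 op -0.003 F [-0.  -0.  -0.4] ff 0.0
t 21.12 p [ 489.2 -308.7   75.8] yawx 89.9 tilt 0.03 op 0.003 F [-0.7 -0.6 -0.1] ff 0.0
```

```bash
for i in 1; do python3 -m handwheel '[0,0,-0.02,0,0,0,0,0,0,0,0,0,0,0,0,0,0,0]' >/dev/null; python3 st.py; done
python3 -m handwheel '[0,0,-0.015,0,0,0,0,0,0,0,0,0,0,0,0,0,0,0]' >/dev/null
python3 st.py
```

```text
t 21.37 p [ 489.2 -308.7   72.8] yawx 89.9 tilt 0.03 op 0.006 F [-0.6 -0.2 -1.1] ff 0.0
t 21.62 p [ 489.3 -308.7   70.6] yawx 89.9 tilt 0.02 op -0.0 F [0.2 0.1 0.3] ff 0.0
```

No contact force yet, so I'll look.

Run:
```python
from h import *
im,d,c=grab('side'); P=cloud(c,d.astype(float))
a=im[120:220,330:440]
t,dt,ct=grab('top'); b=t[225:325,395:505]
cv2.imwrite('pics/c6.png',cv2.resize(np.hstack([a,b]),None,fx=3.6,fy=3.6,interpolation=cv2.INTER_CUBIC))
dark=(im.max(2)<60)&(P[...,0]>.45)&(P[...,0]<.53)&(P[...,1]>-.34)&(P[...,1]<-.25)
for x in np.arange(.46,.53,.01):
    k=dark&(abs(P[...,0]-x)<.005)&(P[...,2]>.03)
    if k.any(): print(round(x,2),k.sum(),P[k][:,2].min().round(4))
```

```text
0.46 215 0.114
0.47 220 0.039
0.48 241 0.0428
0.49 198 0.0396
0.5 231 0.0406
0.51 269 0.0403
0.52 303 0.1188
0.53 107 0.1293
```

View pics/c6.png

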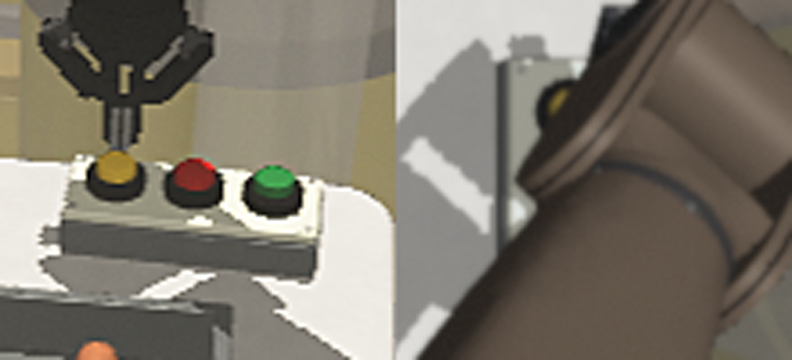

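Run:
```python
from h import *
im,d,c=grab('side'); P=cloud(c,d.astype(float))
for v in range(150,178,2): print(v,[(im[v,u].tolist(),(P[v,u]*1000).round().astype(int).tolist()) for u in (361,364)])
print([proj(c,[.4893,-.3087,z]) for z in (.0706,.0516,.062)])
```

```text
150 [([87, 93, 96], [496, -303, 105]), ([77, 84, 88], [488, -300, 108])]
152 [([84, 90, 92], [496, -304, 98]), ([80, 87, 89], [488, -300, 101])]
154 [([93, 99, 102], [496, -306, 91]), ([81, 86, 88], [488, -299, 96])]
156 [([90, 97, 100], [495, -296, 91]), ([86, 93, 96], [487, -296, 92])]
158 [([101, 106, 109], [495, -297, 84]), ([90, 98, 100], [487, -296, 86])]
160 [([97, 97, 99], [494, -297, 78]), ([101, 106, 106], [487, -301, 76])]
162 [([47, 138, 171], [495, -311, 62]), ([32, 85, 106], [488, -320, 57])]
164 [([50, 128, 157], [494, -302, 62]), ([51, 129, 157], [487, -308, 59])]
166 [([50, 129, 157], [494, -296, 60]), ([50, 129, 158], [486, -298, 59])]
168 [([51, 136, 166], [493, -291, 57]), ([53, 137, 168], [485, -291, 58])]
170 [([51, 126, 157], [493, -290, 52]), ([48, 114, 138], [485, -296, 48])]
172 [([40, 44, 45], [492, -283, 50]), ([41, 43, 44], [484, -287, 48])]
174 [([38, 42, 45], [492, -282, 44]), ([36, 41, 43], [484, -285, 43])]
176 [([105, 120, 124], [491, -279, 40]), ([124, 143, 147], [484, -285, 36])]
[(np.float64(363.2758469934736), np.float64(160.07615178181538)), (np.float64(362.9700306180494), np.float64(166.06608568022006)), (np.float64(363.1367985011625), np.float64(162.79965302160645))]
```

The fingertips show lowest at about z=75 mm with the TCP reading 71, so the tips reach less far than stated. They are still above the button (62). I'll continue in small steps.

```bash
python3 -m handwheel '[0,0,-0.03,0,0,0,0,0,0,0,0,0,0,0,0,0,0,0]' >/dev/null; python3 st.py
python3 -m handwheel '[0,0,-0.02,0,0,0,0,0,0,0,0,0,0,0,0,0,0,0]' >/dev/null; python3 st.py
```

```text
t 22.02 p [ 489.1 -308.6   65.8] yawx 89.9 tilt 0.06 op 0.002 F [-0.6 -0.2 -0. ] ff 0.0
t 22.27 p [ 489.2 -308.7   63. ] yawx 89.9 tilt 0.03 op 0.002 F [-0.5 -0.  -0.7] ff 0.0
```

```bash
python3 -m handwheel '[0,0,-0.02,0,0,0,0,0,0,0,0,0,0,0,0,0,0,0]' >/dev/null; python3 st.py
python3 -m handwheel '[0,0,-0.02,0,0,0,0,0,0,0,0,0,0,0,0,0,0,0]' >/dev/null; python3 st.py
python3 - <<'E'
from h import *
im,d,c=grab('side'); P=cloud(c,d.astype(float))
for v in range(154,174,2): print(v,[(im[v,u].tolist(),(P[v,u]*1000).round().astype(int).tolist()) for u in (361,364)])
E
```

```text
t 22.52 p [ 489.3 -308.7   60.1] yawx 89.9 tilt 0.03 op 0.001 F [ 0.5  0.3 -0.2] ff 0.0
t 22.77 p [ 489.6 -309.1   57.7] yawx 89.9 tilt 0.04 op 0.006 F [0.5 0.2 2.4] ff 1.1
154 [([89, 95, 97], [495, -299, 96]), ([73, 79, 81], [488, -302, 94])]
156 [([101, 109, 112], [495, -298, 90]), ([90, 97, 100], [487, -298, 90])]
158 [([103, 110, 112], [495, -299, 83]), ([102, 110, 112], [487, -299, 84])]
160 [([103, 109, 113], [494, -296, 79]), ([102, 108, 111], [487, -296, 79])]
162 [([112, 119, 122], [495, -303, 68]), ([100, 107, 110], [486, -298, 72])]
164 [([103, 102, 101], [494, -298, 65]), ([115, 116, 117], [486, -300, 65])]
166 [([48, 137, 168], [494, -296, 60]), ([45, 109, 131], [486, -295, 62])]
168 [([52, 142, 175], [493, -290, 58]), ([54, 143, 175], [485, -291, 58])]
170 [([50, 128, 156], [493, -296, 47]), ([49, 115, 142], [485, -293, 50])]
172 [([40, 43, 45], [492, -282, 50]), ([40, 43, 44], [484, -285, 50])]
```

Contact at TCP z≈58. Pressing through the 6 mm travel.

```bash
python3 -m handwheel '[0,0,-0.02,0,0,0,0,0,0,0,0,0]' >/dev/null; python3 st.py
python3 -m handwheel '[0,0,-0.015,0,0,0,0,0,0,0,0,0,0,0,0,0,0,0]' >/dev/null; python3 st.py
```

```text
t 22.98 p [ 489.7 -309.2   54.5] yawx 89.9 tilt 0.07 op -0.004 F [-0.3 -0.9  3.9] ff 2.0
t 23.23 p [ 489.8 -309.1   53. ] yawx 89.9 tilt 0.04 op -0.001 F [-0.9  0.3  6.9] ff 3.4
```

```bash
python3 -m handwheel '[0,0,-0.012,0,0,0,0,0,0,0,0,0,0,0,0,0,0,0]' >/dev/null; python3 st.py
python3 -m handwheel '[0,0,0.1,0,0,0,0,0,0.15,0,0,0,0,0,0.1,0,0,0,0,0,0,0,0,0,0,0,0,0,0,0]' >/dev/null; python3 st.py
```

```text
t 23.48 p [ 489.8 -309.2   52.9] yawx 89.9 tilt 0.02 op -0.001 F [-4.1  2.4 14.1] ff 7.4
t 23.9 p [ 489.5 -309.   102.8] yawx 89.9 tilt 0.06 op -0.0 F [ 0.   0.3 -1.4] ff 0.0
```

The yellow button bottomed out (force rose with no further travel) and was released. Now green at (374,-304).

```bash
python3 -m handwheel '[-0.192,0.006,0,0,0,0,-0.192,0.006,0,0,0,0,-0.192,0.006,0,0,0,0,-0.192,0.006,0,0,0,0,0,0,0,0,0,0]' >/dev/null
python3 -m handwheel '[0,0,-0.1,0,0,0,0,0,-0.1,0,0,0,0,0,-0.05,0,0,0,0,0,0,0,0,0,0,0,0,0,0,0]' >/dev/null; python3 st.py
```

```text
t 24.73 p [ 373.9 -304.5   64.1] yawx 89.9 tilt 0.16 op -0.002 F [0.4 0.7 1. ] ff 0.0
```

```bash
python3 -m handwheel '[0,0,-0.035,0,0,0,0,0,-0.02,0,0,0,0,0,0,0,0,0]' >/dev/null; python3 st.py
python3 -m handwheel '[0,0,-0.02,0,0,0,0,0,0,0,0,0,0,0,0,0,0,0]' >/dev/null; python3 st.py
python3 -m handwheel '[0,0,-0.01,0,0,0,0,0,0,0,0,0,0,0,0,0,0,0]' >/dev/null; python3 st.py
```

```text
t 24.98 p [ 374.8 -305.7   57.3] yawx 89.9 tilt 0.09 op -0.0 F [ 0.7 -0.2  2. ] ff 1.1
t 25.23 p [ 374.8 -305.8   54.8] yawx 89.8 tilt 0.11 op -0.003 F [ 1.3 -0.1  4. ] ff 1.9
t 25.48 p [ 374.8 -305.8   53.1] yawx 89.8 tilt 0.12 op 0.001 F [ 0.8 -0.4  4.4] ff 2.4
```

```bash
python3 -m handwheel '[0,0,-0.015,0,0,0,0,0,0,0,0,0,0,0,0,0,0,0]' >/dev/null; python3 st.py
python3 -m handwheel '[0,0,0.1,0,0,0,0,0,0.2,0,0,0,0,0,0.2,0,0,0,0,0,0.1,0,0,0,0,0,0,0,0,0]' >/dev/null
python3 -m handwheel '[0,0,0,0,0,0,0,0,0,0,0,0,0,0,0,0,0,0]' >/dev/null; python3 st.py
python3 - <<'E'
from h import *
im,d,c=grab('side'); cv2.imwrite('pics/end.png',im[120:420,200:500])
P=cloud(c,d.astype(float)); hsv=cv2.cvtColor(im,cv2.COLOR_BGR2HSV)
for n,x in (('y',.4893),('g',.3744),('r',.4317)):
    k=(abs(P[...,0]-x)<.014)&(abs(P[...,1]+.306)<.014)&(P[...,2]>.045)&(P[...,2]<.08)&(hsv[...,1]>120); print(n,k.sum(),np.percentile(P[k][:,2],90).round(4))
E
```

```text
t 25.73 p [ 374.9 -305.9   52.8] yawx 89.9 tilt 0.02 op -0.002 F [-2.7  4.1 16.4] ff 8.6
t 26.4 p [ 373.  -304.   137.9] yawx 89.9 tilt 0.27 op 0.002 F [-0.4  0.  -0.2] ff 0.0
y 67 0.0615
g 10 0.0623
r 58 0.0619
```

View pics/end.png

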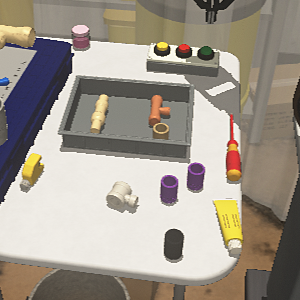

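The final picture shows adapter (100,113), tee (157,110) and nipple (160,130) in the bin. The buttons are up at about 62 mm and the bystanders are in place, so I'm handing in.

```bash
python3 -c "
from plant import ctrl
print(ctrl.sign_off())"
```

```text
the job is handed in; nothing more can be done
None
```

The kit is in the bin (tee and adapter flat, nipple upright), yellow then green were each pressed fully and released, and the job was handed in at about 26 s; the hand-in gave no verdict back.

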